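# Lock off the bench isolator

## Robot

A 6-joint arm with a two-finger parallel gripper is mounted at the origin on a cart in front of the work surface, level with it; the furniture and walls round the work are solid. World frame = base frame: x ahead of the robot, y to its left, z up, the work surface at z = 0. Lengths are in m, angles in rad, forces in N, time in s.
With the tool pointing down it reaches from about 0.3 to 0.775 m from the base axis. Payload 14.6 kg.
Tool frame: the origin (TCP) lies on the centre line of the jaws, within the pads' length; the fingertips stand manip.tcp_to_tips ahead of it and the grasp point (between the pads) is the TCP (manip.tcp_to_tips is the distance from the TCP to the fingertips, in m); y points along the fingers, x is the direction in which the jaws open and shut, and the axes are right-handed (so a half turn about y gives the same grasp; the last joint's range is limited). The gripper opens to 94 mm and grips with 3 to 60 N. Pads are 16 mm wide; open, the fingers measure 119 mm over their backs; the gripper's body (75 mm by 177 mm) begins 78 mm behind the grasp point.
Start: joints at [-1.303, 0.3, 1.521, -0, 1.321, -0.067], TCP at [0.181, -0.519, 0.2] pointing down, gripper open.
Joint ranges: [-3.03, 3.03], [-0.79, 2.21], [0.23, 2.52], [-1.04, 4.18], [0, 3.07], [-2.55, 2.55]. Speed limits (rad/s): [2.22, 2.22, 2.57, 3.14, 3.14, 3.14].

## Interface

Orientations are given as [roll, pitch, yaw] about the fixed x, y, z axes, in that order (R = Rz(yaw) Ry(pitch) Rx(roll)).
In Python, from bench import status, eyes, job, manip gives the robot as it stands.
- The arm moves only by the tool arm_command, never from a script. Its argument "commands" is a list of rows, each a list of 7 numbers: the closure in counts, from 0 (fully open) to 255 (shut), then the shift along the tool's x, y, z as a fraction of full scale, then the turn, a rotation vector about the tool's x, y, z as a fraction of full scale. In form: [[hand, tx, ty, tz, ax, ay, az], ...]. A call has 1 to 5 rows; each row is the pose to reach, as a shift and turn from the pose measured when the call began, along the tool's axes at that moment; what a row does not reach only later rows make up. Full scale, the value 1, is 0.4 m for a shift and 1.5 rad for a turn. A row lasts 1/8 s, in which the tool goes at most 62.5 mm and 10.7 degrees, less where a joint would pass 70% of its speed; a pose out of reach is approached as far as the arm can. A call with a number of a shift or a turn outside -1 to 1 is refused whole. A call with a gripper value outside its range is refused whole. The fingers move at their own pace and stop on an object; "newtons" is the grip in N (left out, the last holds). Time passes only in rows, so rows that repeat a pose let the fingers close. It gives the time, the measured TCP pose, the force and the opening at its end, in the units of the state.
- status.sense(): the state, without advancing time (a new reading comes with each control period).
- eyes.read_camera(name): name is "side" or "top"; returns a dict with "pixels" (480x640x3 uint8, blue, green, red), "vertical_fov" (degrees; the focal length in pixels is half the picture's height over the tangent of half this angle, whatever the lens; pixels are square), "cx", "cy" (the principal point, pixels), "extrinsics" (4x4, takes a point from camera to world coordinates). Camera axes: x right, y up, looking along -z (the intrinsics and any distortion apply to the point x, -y, -z); pixel columns grow to the right and rows downward; lengths in m; the calibration is good to about 2 mm. A picture is of the moment at which its call begins. There is no depth.
- job.finish_job(): hands the job in, once; it reports no verdict.
The state is a dict: "time_s": time; "joint_positions": joint angles; "joint_vel": joint speeds; "joint_efforts": joint torques, N m; "tool_pos": TCP position; "tcp_rot": TCP orientation; "contact_force": force on the tool from outside, world axes, zero at the start; "ft_torque": the same for the moment, N m; "grip_width": finger opening in m.
Only numpy, scipy, OpenCV 4.12 (cv2) and the standard library are available. Lean on these libraries where they do the work, as an engineer would, in place of code of your own. Each camera call takes 0.05 s, during which the arm holds its last target.

## Task

Switch the bench supply off and lock it off at the isolator box: its slide bolt bars the toggle lever, so draw the bolt back clear of the lever, throw the lever over its centre until it snaps down on the side marked with the raised ring, then slide the bolt fully home again so that it bars the lever's way back. Leave the things lying round the box where they are.

Things in the scene. Friction and masses are not known exactly. Their poses are not given: they have to be found in the camera images.
- isolator: Grey metal isolator box fixed to the bench, cover 45 mm high. Origin at bench height below the lever's pivot; x across the box from the lever's on side (raised bar) to its off side (raised ring), y along it, the way the bolt is drawn, z up. Spans x -49 to 49, y -48 to 130 mm (5 mm feet to -68 and 150). Bolt guides at y 23 to 49, keeper at y -34 to -22 mm: 21 mm wide in x, tops 79 mm high.
- isolator_lever (a joint): Toggle lever, hinged 45 mm up about the box's y. 0 = on (leans 0.6 rad to -x), 0.6 = upright centre, 1.2 = off (leans 0.6 rad to +x). A spring snaps it from the centre to either end; about 5 N at the handle throws it. Rod 10 mm thick, then a black round handle, 12 to 18 mm thick, 41 to 82 mm from the pivot. The bolt, when home, stops it short of the centre.
- lever_tip (a point): Centre of the lever's handle, on the lever's axis 70 mm from its pivot (thickest part, 18 mm). Pinch it, or push with fingertips that reach 10 to 20 mm lower than this point; a fingertip that only catches the rounded end presses along the lever and jams.
- isolator_bolt (a joint): Slide bolt: 10 mm square steel bar along the box's y axis, 70 mm above the bench, through the guides, over the lever's pivot, into the keeper. 0 = home (bars the lever), 0.045 m = drawn back to its stop; from 0.036 m on the lever can pass. Takes about 2 N to slide and stays where it is left.
- bolt_tab (a point): Point on the bolt's upright steel grip tab, mid-width, 105 mm above the bench. The tab is 24 mm wide in the box's x, 10 mm thick in y, its top 116 mm above the bench; it stands at y = 65 mm of the box with the bolt home, 110 mm with it drawn.
- screwdriver_0: Screwdriver with a red handle, 195 x 25 x 24 mm, lying loose beside the box on its on side; to be left alone. Origin at the middle of its underside, y along it.
- offcut_1: Small wood offcut, 50 x 60 x 22 mm, lying loose beyond the keeper end of the box; to be left alone. Origin at the middle of its underside.
- pencil_0: Yellow pencil, 140 x 7 x 8 mm, lying loose beyond the other end of the box; to be left alone. Origin at the middle of its underside.
- sanding_block: Brown cork sanding block, 61 x 105 x 31 mm, lying loose at the other side of the bench; to be left alone. Origin at the middle of its underside.

How it is judged:
On the way, in this order (a step that is already met when the one before it is completed fails the run):
1. the bolt is drawn back clear of the lever, the lever still on (value of joint isolator_bolt above 0.036 m and value of joint isolator_lever below 0.5 rad), for 0.1 s.
2. the lever has snapped over to the off side (value of joint isolator_lever above 1.1 rad), for 0.2 s.
At the end, for the whole second after the job is handed in: The lever rests thrown to the off side (joint over 1.1 of 1.2 rad), the bolt is home within 4 mm, and the screwdriver, the offcut, the pencil and the sanding block lie within 30 mm of where they were (value of joint isolator_lever above 1.1 rad and value of joint isolator_bolt below 0.004 m and distance of each of screwdriver_0, offcut_1, pencil_0, sanding_block from where it was at the start of the episode below 0.03 m); the robot touches nothing.
It also fails if it takes over 48 s, if anything falls off the work surface, if the arm or the gripper's body presses on something with over 40 N, if the wrist force passes 120 N, or if a joint passes its speed limit or range.

## Working session

There is one attempt and no reset: what is moved stays moved. The work goes in short steps, Python scripts to look and compute and a tool call to move; the robot and the scene stay as the last step left them, time stands still between calls to the robot, and variables do not carry over. Pictures are saved under pics/ and viewed, and the job is handed in when it is done.

Besides the shell and the picture viewer there is one more tool, called after ">>>" as name([rows], argument=value, ...), one row to a line, values as JSON. arm_command: Moves the arm, as the interface text tells. Shift numbers are shares of 0.4 m and turn numbers shares of 1.5 rad, none past 1 either way. Its arguments: {"type":"object","properties":{"commands":{"type":"array","items":{"type":"array","items":{"type":"number"}}},"newtons":{"type":"number"}},"required":["commands"]}

```bash
mkdir -p pics; ls
python3 - <<'E'
from bench import status, eyes, job, manip
import cv2,numpy as np
print(status.sense()); print(manip.tcp_to_tips)
for n in("side","top"):
    d=eyes.read_camera(n); cv2.imwrite(f"pics/{n}0.png",d["pixels"]); print(n,{k:v for k,v in d.items() if k!="pixels"})
E
```

```text
pics
{'time_s': 0.0, 'joint_positions': array([-1.30260189e+00,  3.00470635e-01,  1.52159186e+00, -1.82537317e-05,
        1.32071852e+00, -6.65950163e-02]), 'joint_vel': array([-0.00016019,  0.00107729,  0.00022185,  0.00030751, -0.00057499,
       -0.00210646]), 'joint_efforts': array([-2.54522405e-03, -5.31799221e+01, -3.52743208e+01,  7.06912042e-02,
        2.43211380e-02, -8.08589402e-05]), 'tool_pos': array([ 0.18063473, -0.5191956 ,  0.19968204]), 'tcp_rot': array([-1.57073489e+00,  1.18689873e-03, -1.23600231e+00]), 'contact_force': array([-0.06689675, -0.79778177,  0.90463797]), 'ft_torque': array([ 0.05783672, -0.03990615,  0.06695548]), 'grip_width': 0.09408528222296125}
0.019
side {'vertical_fov': 52.49317514315884, 'cx': 313.5452277757626, 'cy': 236.31200646501952, 'extrinsics': array([[ 0.90559186,  0.1415985 , -0.39981652, -0.19720289],
       [-0.42392194,  0.3330811 , -0.84222751, -1.24830782],
       [ 0.01391317,  0.93220537,  0.36166224,  0.6395762 ],
       [ 0.        ,  0.        ,  0.        ,  1.        ]])}
top {'vertical_fov': 50.803156174455395, 'cx': 323.8496459567966, 'cy': 238.89285079539556, 'extrinsics': array([[ 0.02423241,  0.98828209, -0.15070272,  0.22705453],
       [-0.99960255,  0.02178073, -0.01789798, -0.00421128],
       [-0.01440584,  0.15107653,  0.98841709,  1.34918466],
       [ 0.        ,  0.        ,  0.        ,  1.        ]])}
```

View pics/side0.png

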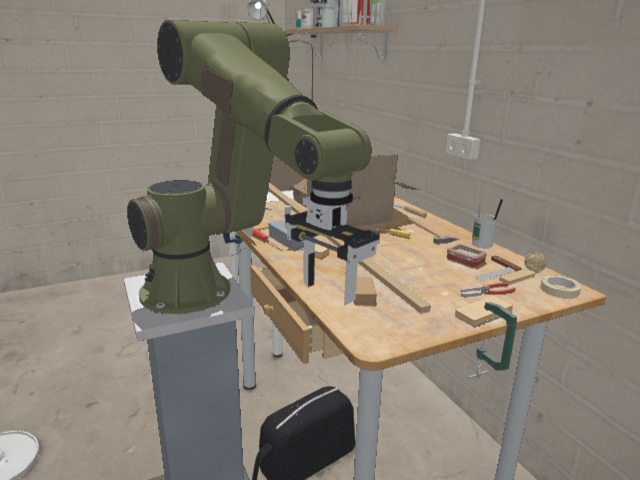

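View pics/top0.png

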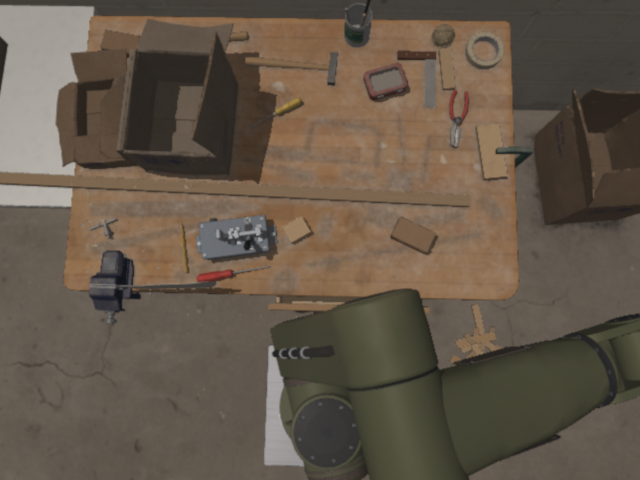

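Run:
```python
import cv2
a=cv2.imread("pics/top0.png")[200:290,170:310]; cv2.imwrite("pics/top0c.png",cv2.resize(a,None,fx=5.7,fy=5.7,interpolation=cv2.INTER_CUBIC))
a=cv2.imread("pics/side0.png")[180:280,235:375]; cv2.imwrite("pics/side0c.png",cv2.resize(a,None,fx=5.7,fy=5.7,interpolation=cv2.INTER_CUBIC))
```

```text
(no output)
```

View pics/top0c.png

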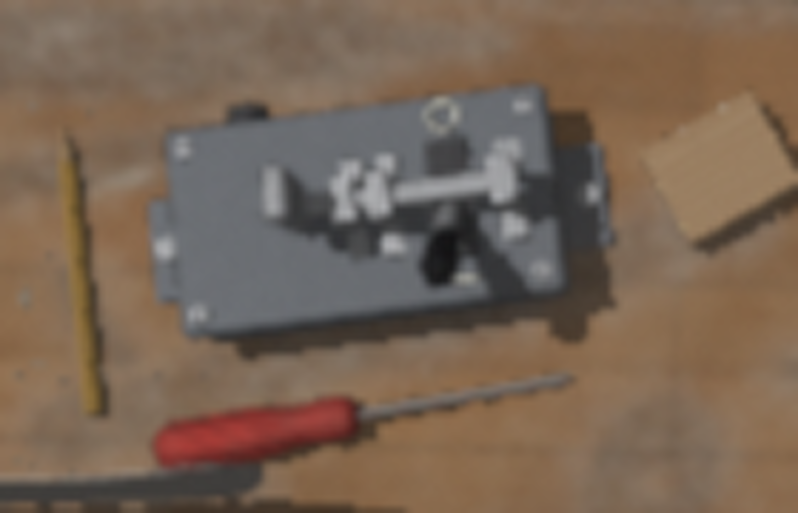

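View pics/side0c.png

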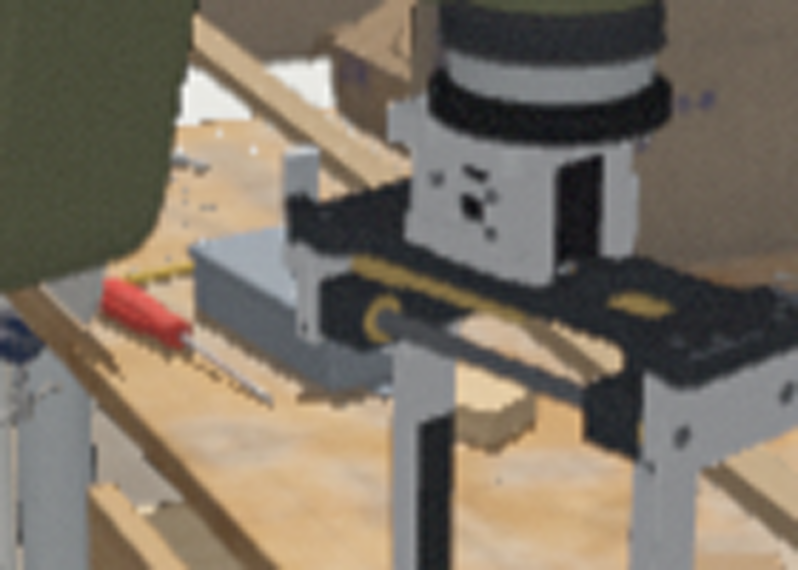

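```bash
cat > h.py <<'E'
import numpy as np,cv2
from scipy.optimize import least_squares
from scipy.spatial.transform import Rotation as R
def cam(d):
    f=240/np.tan(np.radians(d["vertical_fov"])/2)
    return f,d["cx"],d["cy"],np.array(d["extrinsics"])
def proj(c,P):
    f,cx,cy,E=c; p=(np.atleast_2d(P)-E[:3,3])@E[:3,:3]
    return np.c_[cx+f*p[:,0]/-p[:,2], cy-f*p[:,1]/-p[:,2]]
def ray(c,uv,z):
    f,cx,cy,E=c; d=E[:3,:3]@np.array([(uv[0]-cx)/f,-(uv[1]-cy)/f,-1]); o=E[:3,3]
    return o+d*(z-o[2])/d[2]
def box2w(q,P):
    P=np.atleast_2d(P); c,s=np.cos(q[2]),np.sin(q[2])
    return np.c_[q[0]+c*P[:,0]-s*P[:,1], q[1]+s*P[:,0]+c*P[:,1],P[:,2]]
E
python3 - <<'E'
from h import *
from bench import eyes
d=eyes.read_camera("top"); c=cam(d)
cr=lambda u,v:np.array([170+(u+.5)/5.7-.5,200+(v+.5)/5.7-.5])
uv=np.array([cr(165,133),cr(542,88),cr(567,290),cr(185,337)])
B=np.array([[49,130,45],[49,-48,45],[-49,-48,45],[-49,130,45]])/1000
r=least_squares(lambda q:(proj(c,box2w(q,B))-uv).ravel(),[.45,.1,0])
print(r.x,r.fun.reshape(-1,2))
q=r.x
L=.07
for n,P in dict(tabtop=[0,65,116],lever=[-70*np.sin(.6),0,45+70*np.cos(.6)],keeper=[0,-28,79],guide=[0,36,79]).items():
    w=box2w(q,np.array(P)/1000); p=proj(c,w)[0]; print(n,w,p,(p-[170,200]+.5)*5.7-.5)
for n,p,z in [("scr",(250,430),.02),("scrtip",(570,378),.01),("pencil",(85,270),.0)]:
    print(n, ray(c,cr(*p),z))
print(np.hypot(*box2w(q,[0,.110,.1])[0][:2]))
np.save("q.npy",q)
E
```

```text
[0.43263086 0.21540802 0.14784909] [[-0.31026584 -0.30045781]
 [ 0.6596082  -0.77584339]
 [ 0.25028155  0.39601828]
 [-0.59810348  0.6373526 ]]
tabtop [[0.42305564 0.27969888 0.116     ]] [218.50388597 233.41640419] [278.82215003 192.82350389]
lever [[0.3935371  0.20958556 0.10277349]] [247.00166442 246.55475686] [441.25948718 267.71211407]
keeper [[0.43675557 0.18771349 0.079     ]] [257.87211493 231.24472053] [503.22105512 180.444907  ]
guide [[0.42732766 0.25101527 0.079     ]] [232.98132817 234.3527332 ] [361.34357057 198.16057926]
scr [0.32680654 0.30897617 0.02      ]
scrtip [0.35530506 0.16276537 0.01      ]
pencil [0.40239785 0.3965851  0.        ]
0.5277517820959365
```

```bash
cat >> h.py <<'E'
def plan(tgt,yaw=None,q=None):
    from bench import status
    s=status.sense(); p=s["tool_pos"]; T=R.from_euler("xyz",s["tcp_rot"])
    if yaw is None: yaw=np.load("q.npy")[2]-np.pi/2
    G=R.from_euler("xyz",[-np.pi/2,0,yaw])
    sh=T.inv().apply(np.array(tgt)-p)/.4; tu=(T.inv()*G).as_rotvec()/1.5
    print("t",s["time_s"],"p",p.round(4),"rot",s["tcp_rot"].round(3),"F",s["contact_force"].round(1),"w",round(s["grip_width"],4))
    print("dist",np.linalg.norm(np.array(tgt)-p).round(3),"shift",sh.round(4),"turn",tu.round(4))
def bw(*P): return box2w(np.load("q.npy"),np.array(P)/1000)[0]
E
python3 - <<'E'
from h import *
plan([.42,-.15,.22])
E
```

```text
t 0.15 p [ 0.1807 -0.5193  0.1998] rot [-1.571e+00  1.000e-03 -1.236e+00] F [ 0.5 -0.4  0.6] w 0.0939
dist 0.441 shift [-0.6753 -0.0498  0.8685] turn [ 0.      0.1247 -0.0006]
```

>>> arm_command([
  [0, -0.675, -0.05, 0.868, 0, 0.125, 0],
  [0, -0.675, -0.05, 0.868, 0, 0.125, 0],
  [0, -0.675, -0.05, 0.868, 0, 0.125, 0],
  [0, -0.675, -0.05, 0.868, 0, 0.125, 0],
  [0, -0.675, -0.05, 0.868, 0, 0.125, 0],
])

```text
time_s: 0.78
tool_pos: [0.3506, -0.2563, 0.2144]
tcp_rot: [-1.571, 0.001, -1.424]
contact_force: [1.0, -0.6, -0.8]
grip_width: 0.094
```

Run:
```python
from h import *
print(bw(0,65,205)); plan(bw(0,65,205))
```

```text
[0.42305564 0.27969888 0.205     ]
t 0.775 p [ 0.3506 -0.2563  0.2144] rot [-1.571e+00  1.000e-03 -1.424e+00] F [ 1.  -0.6 -0.8] w 0.094
dist 0.541 shift [-1.2991  0.0245  0.3754] turn [-0.     -0.0006 -0.0005]
```

>>> arm_command([
  [0, -0.78, 0, 0.225, 0, 0, 0],
  [0, -0.78, 0, 0.225, 0, 0, 0],
  [0, -0.78, 0, 0.225, 0, 0, 0],
  [0, -0.78, 0, 0.225, 0, 0, 0],
  [0, -0.78, 0, 0.225, 0, 0, 0],
])

```text
time_s: 1.4
tool_pos: [0.3919, 0.0535, 0.2148]
tcp_rot: [-1.57, 0.001, -1.424]
contact_force: [1.3, -0.9, -0.3]
grip_width: 0.0942
```

Run:
```python
from h import *
plan(bw(0,65,205))
```

```text
t 1.4 p [0.3919 0.0535 0.2148] rot [-1.570e+00  1.000e-03 -1.424e+00] F [ 1.3 -0.9 -0.3] w 0.0942
dist 0.229 shift [-0.5479  0.025   0.1599] turn [-0.0004 -0.0007 -0.0004]
```

>>> arm_command([
  [130, -0.548, 0.025, 0.16, 0, 0, 0],
  [130, -0.548, 0.025, 0.16, 0, 0, 0],
  [130, -0.548, 0.025, 0.16, 0, 0, 0],
  [130, -0.548, 0.025, 0.16, 0, 0, 0],
  [130, -0.548, 0.025, 0.16, 0, 0, 0],
])

```text
time_s: 2.02
tool_pos: [0.4226, 0.2817, 0.2041]
tcp_rot: [-1.572, 0.0, -1.421]
contact_force: [0.5, 0.7, -1.2]
grip_width: 0.048
```

Run:
```python
from h import *
from bench import eyes
plan(bw(0,65,109))
for n in("side","top"):
    d=eyes.read_camera(n); x=d["pixels"];c=cam(d)
    q=[bw(0,65,105),bw(0,65,116),bw(-39.5,0,103)]; print(n,proj(c,q).round(1))
    a=x[150:290,210:370] if n=="side" else x[180:300,160:320]
    cv2.imwrite(f"pics/{n}1c.png",cv2.resize(a,None,fx=4.28 if n=="side" else 5,fy=4.28 if n=="side" else 5,interpolation=cv2.INTER_CUBIC))
```

```text
t 2.025 p [0.4226 0.2817 0.2041] rot [-1.572  0.    -1.421] F [ 0.5  0.7 -1.2] w 0.048
dist 0.095 shift [0.0051 0.2377 0.0006] turn [ 0.0005  0.0014 -0.0001]
side [[287.2 208.6]
 [287.2 205.6]
 [287.  216. ]]
top [[219.5 234.1]
 [218.5 233.4]
 [247.  246.5]]
```

View pics/side1c.png

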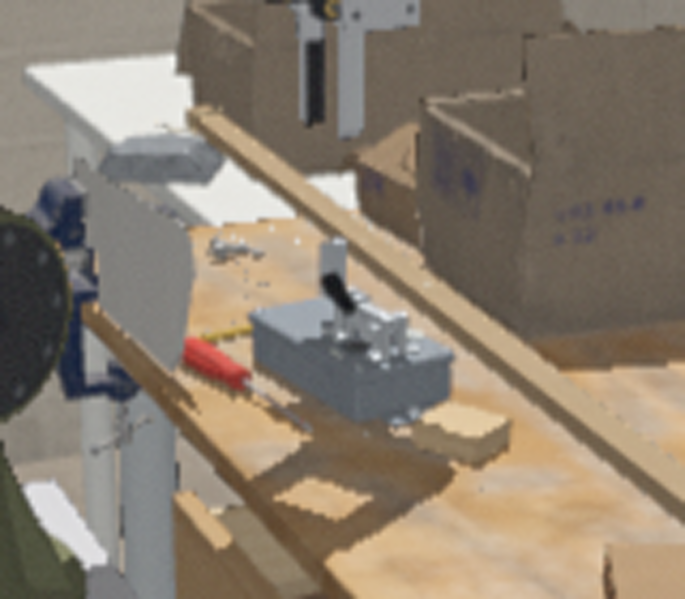

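View pics/top1c.png

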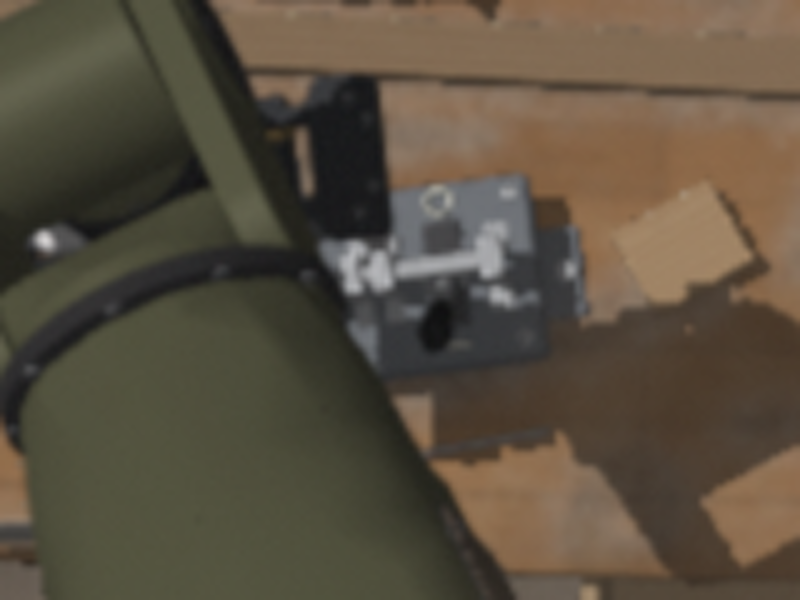

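The side view shows the tab at about (288,206) px and the lever handle at (288,218). Both match my fitted pose to within a pixel. I'm lowering over the tab.

>>> arm_command([
  [130, 0.005, 0.12, 0, 0, 0, 0],
  [130, 0.005, 0.18, 0, 0, 0, 0],
  [130, 0.005, 0.238, 0, 0, 0, 0],
  [130, 0.005, 0.238, 0, 0, 0, 0],
])

```text
time_s: 2.62
tool_pos: [0.4227, 0.276, 0.1086]
tcp_rot: [-1.573, -0.001, -1.425]
contact_force: [0.5, -0.3, 0.4]
grip_width: 0.0461
```

Run:
```python
from h import *
from bench import eyes
plan(bw(0,65,109))
d=eyes.read_camera("side"); x=d["pixels"]
a=x[150:290,210:370]
cv2.imwrite("pics/side2c.png",cv2.resize(a,None,fx=4.28,fy=4.28,interpolation=cv2.INTER_CUBIC))
```

```text
t 2.625 p [0.4227 0.276  0.1086] rot [-1.573e+00 -1.000e-03 -1.425e+00] F [ 0.5 -0.3  0.4] w 0.0461
dist 0.004 shift [-0.0089 -0.001   0.0023] turn [ 0.0016 -0.0012  0.0005]
```

View pics/side2c.png

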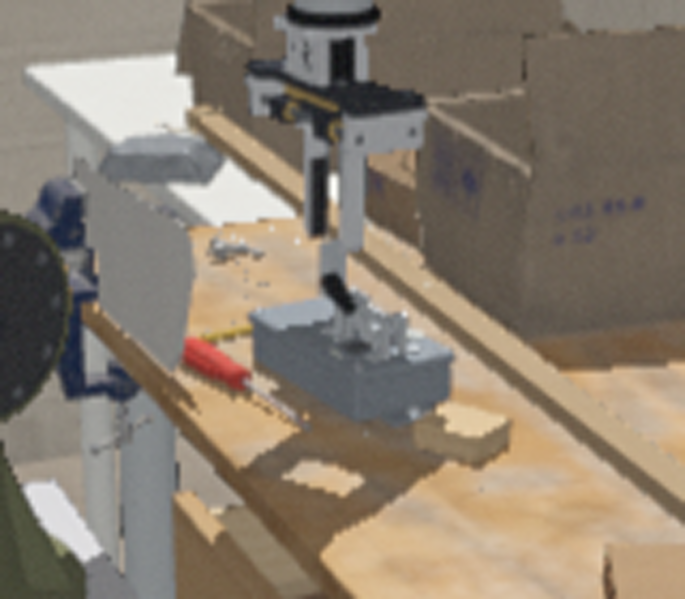

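Run:
```python
from h import *
from bench import eyes,status
d=eyes.read_camera("side");c=cam(d);s=status.sense()
T=R.from_euler("xyz",s["tcp_rot"]);p=s["tool_pos"]
cr=lambda P:((proj(c,P)-[210,150]+.5)*4.28-.5).round(0)
for sx in(.023,-.023,.035,-.035):
  for z in(-.008,.008): print(sx,z,cr(p+T.apply([sx,.019,z])))
print(p[2], cr([bw(-12,60,116),bw(12,60,116),bw(12,70,116),bw(-12,70,116),bw(0,65,116)]))
cv2.imwrite("pics/side3.png",cv2.resize(d["pixels"][180:240,260:320],None,fx=10,fy=10,interpolation=cv2.INTER_CUBIC))
```

```text
0.023 -0.008 [[340. 278.]]
0.023 0.008 [[357. 275.]]
-0.023 -0.008 [[312. 263.]]
-0.023 0.008 [[328. 260.]]
0.035 -0.008 [[348. 282.]]
0.035 0.008 [[364. 279.]]
-0.035 -0.008 [[305. 259.]]
-0.035 0.008 [[321. 256.]]
0.11045726290297281 [[323. 244.]
 [348. 239.]
 [341. 236.]
 [316. 240.]
 [332. 240.]]
```

View pics/side3.png

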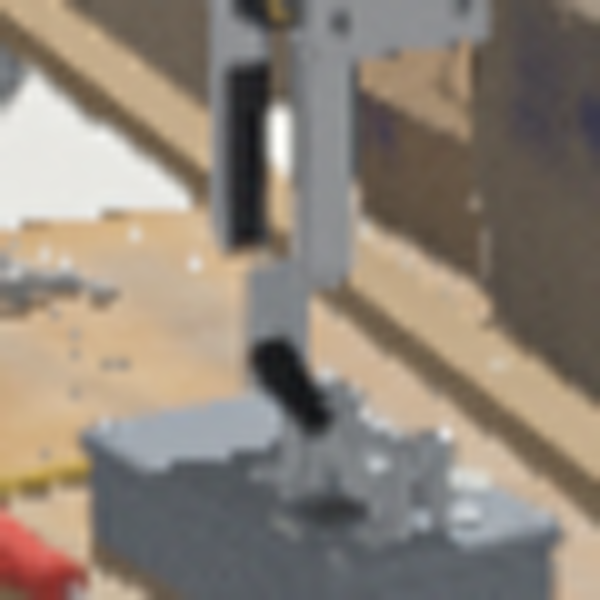

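Run:
```python
from h import *
from bench import eyes,status
d=eyes.read_camera("side");c=cam(d);s=status.sense()
T=R.from_euler("xyz",[-1.5707,.0012,-1.236]);p=np.array([.1806,-.5192,.1997])
for ty in(0,.019):
 for sx in(.047,.06,-.047,-.06):
  for z in(-.008,.008): print(ty,sx,z,proj(c,p+T.apply([sx,ty,z])).round(0))
a=cv2.imread("pics/side0.png")[220:320,280:400]
cv2.imwrite("pics/side0d.png",cv2.resize(a,None,fx=6,fy=6,interpolation=cv2.INTER_CUBIC))
```

```text
0 0.047 -0.008 [[343. 307.]]
0 0.047 0.008 [[349. 304.]]
0 0.06 -0.008 [[348. 309.]]
0 0.06 0.008 [[354. 306.]]
0 -0.047 -0.008 [[308. 289.]]
0 -0.047 0.008 [[313. 287.]]
0 -0.06 -0.008 [[303. 287.]]
0 -0.06 0.008 [[309. 284.]]
0.019 0.047 -0.008 [[343. 316.]]
0.019 0.047 0.008 [[349. 313.]]
0.019 0.06 -0.008 [[348. 318.]]
0.019 0.06 0.008 [[354. 315.]]
0.019 -0.047 -0.008 [[308. 298.]]
0.019 -0.047 0.008 [[313. 295.]]
0.019 -0.06 -0.008 [[303. 295.]]
0.019 -0.06 0.008 [[309. 293.]]
```

View pics/side0d.png

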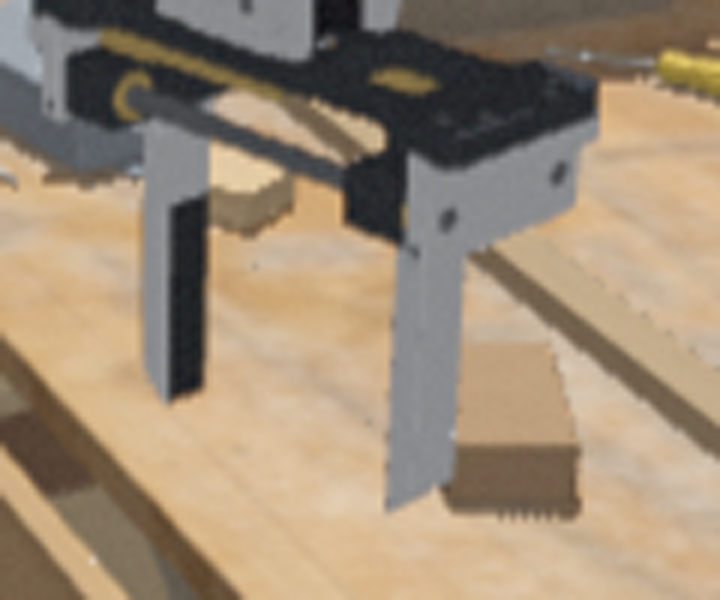

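The measured fingertips appear about 23 mm higher than `tcp_to_tips` implies, and this holds both here and at the start. The box model matches both cameras, so I trust the images. I'll go lower in small steps and watch the force.

>>> arm_command([
  [130, -0.004, 0.03, 0.002, 0, 0, 0],
  [130, -0.004, 0.055, 0.002, 0, 0, 0],
  [130, -0.004, 0.055, 0.002, 0, 0, 0],
])

```text
time_s: 3.15
tool_pos: [0.4238, 0.2787, 0.0877]
tcp_rot: [-1.571, 0.0, -1.424]
contact_force: [-0.4, -0.7, -0.3]
grip_width: 0.0459
```

Run:
```python
from h import *
from bench import eyes
plan(bw(0,65,88))
d=eyes.read_camera("side")
cv2.imwrite("pics/side4.png",cv2.resize(d["pixels"][180:240,260:320],None,fx=10,fy=10,interpolation=cv2.INTER_CUBIC))
```

```text
t 3.15 p [0.4238 0.2787 0.0877] rot [-1.571  0.    -1.424] F [-0.4 -0.7 -0.3] w 0.0459
dist 0.001 shift [-0.0027 -0.0007 -0.0015] turn [ 0.0001 -0.0007 -0.    ]
```

View pics/side4.png

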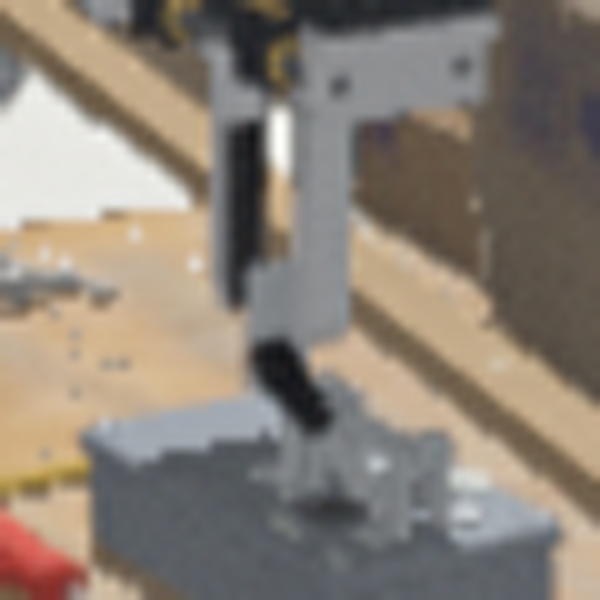

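>>> arm_command([
  [255, -0.003, 0, -0.001, 0, 0, 0],
  [255, -0.003, 0, -0.001, 0, 0, 0],
  [255, -0.003, 0, -0.001, 0, 0, 0],
  [255, -0.003, 0, -0.001, 0, 0, 0],
  [255, -0.003, 0, -0.001, 0, 0, 0],
], newtons=20)

```text
time_s: 3.82
tool_pos: [0.4235, 0.2803, 0.0884]
tcp_rot: [-1.57, 0.001, -1.424]
contact_force: [0.3, 5.0, -0.3]
grip_width: 0.0097
```

Run:
```python
from h import *
plan(bw(0,111,88))
```

```text
t 3.825 p [0.4235 0.2803 0.0884] rot [-1.570e+00  1.000e-03 -1.424e+00] F [ 0.3  5.  -0.3] w 0.0097
dist 0.045 shift [-0.1136  0.0011 -0.0015] turn [-0.0006 -0.0006 -0.0006]
```

>>> arm_command([
  [255, -0.04, 0, 0, 0, 0, 0],
  [255, -0.08, 0, 0, 0, 0, 0],
  [255, -0.112, 0, 0, 0, 0, 0],
  [255, -0.112, 0, 0, 0, 0, 0],
  [255, -0.112, 0, 0, 0, 0, 0],
])

```text
time_s: 4.45
tool_pos: [0.4167, 0.325, 0.0884]
tcp_rot: [-1.57, 0.0, -1.423]
contact_force: [-2.1, -5.1, 3.5]
grip_width: 0.0099
```

Run:
```python
from h import *
from bench import eyes
plan(bw(0,110,88))
d=eyes.read_camera("side")
cv2.imwrite("pics/side5.png",cv2.resize(d["pixels"][180:240,260:320],None,fx=10,fy=10,interpolation=cv2.INTER_CUBIC))
```

```text
t 4.45 p [0.4167 0.325  0.0884] rot [-1.57   0.    -1.423] F [-2.1 -5.1  3.5] w 0.0099
dist 0.001 shift [ 0.0019  0.001  -0.0011] turn [-0.0003 -0.0002 -0.0001]
```

View pics/side5.png

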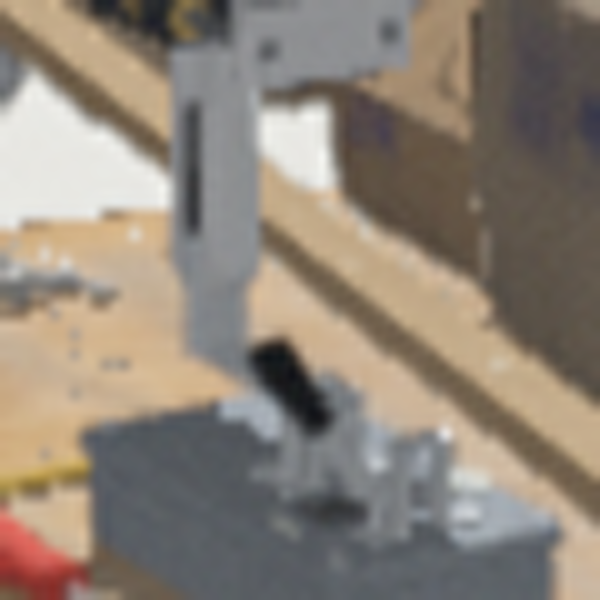

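>>> arm_command([
  [150, 0, 0, 0, 0, 0, 0],
  [150, 0, 0, 0, 0, 0, 0],
  [150, 0, -0.05, 0, 0, 0, 0],
  [150, 0, -0.16, 0, 0, 0, 0],
  [200, 0, -0.24, 0, 0, 0, 0],
])

```text
time_s: 5.12
tool_pos: [0.4168, 0.3254, 0.1862]
tcp_rot: [-1.569, 0.001, -1.423]
contact_force: [1.2, 0.7, 0.6]
grip_width: 0.0319
```

Run:
```python
from h import *
from bench import eyes
plan(bw(-80,0,180))
d=eyes.read_camera("side")
cv2.imwrite("pics/side6.png",cv2.resize(d["pixels"][150:250,240:340],None,fx=6,fy=6,interpolation=cv2.INTER_CUBIC))
```

```text
t 5.125 p [0.4168 0.3254 0.1862] rot [-1.569e+00  1.000e-03 -1.423e+00] F [1.2 0.7 0.6] w 0.0319
dist 0.137 shift [ 0.2779  0.0148 -0.2014] turn [-0.0011 -0.0001 -0.0007]
```

View pics/side6.png

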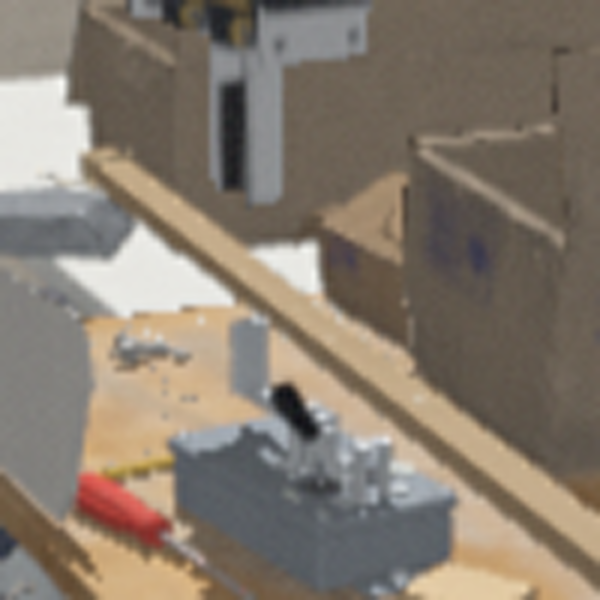

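The tab, now at about (282,208) px, is drawn back and free of the gripper, and the lever is still on. Next I move to the lever's on side with the fingers closed.

>>> arm_command([
  [255, 0.278, 0.015, -0.2, 0, 0, 0],
  [255, 0.278, 0.015, -0.2, 0, 0, 0],
  [255, 0.278, 0.015, -0.2, 0, 0, 0],
  [255, 0.278, 0.015, -0.2, 0, 0, 0],
])

```text
time_s: 5.68
tool_pos: [0.3557, 0.2047, 0.1837]
tcp_rot: [-1.563, 0.004, -1.424]
contact_force: [-0.0, -0.3, -0.3]
grip_width: 0.0004
```

Run:
```python
from h import *
plan(bw(-80,0,83))
```

```text
t 5.675 p [0.3557 0.2047 0.1837] rot [-1.563  0.004 -1.424] F [-0.  -0.3 -0.3] w 0.0004
dist 0.101 shift [ 0.0028  0.2518 -0.0077] turn [-0.0052 -0.0007 -0.0026]
```

>>> arm_command([
  [255, 0.003, 0.12, -0.008, -0.005, 0, -0.003],
  [255, 0.003, 0.252, -0.008, -0.005, 0, -0.003],
  [255, 0.003, 0.252, -0.008, -0.005, 0, -0.003],
  [255, 0.003, 0.252, -0.008, -0.005, 0, -0.003],
])

```text
time_s: 6.18
tool_pos: [0.3545, 0.2045, 0.0844]
tcp_rot: [-1.569, -0.0, -1.423]
contact_force: [0.7, 0.4, -0.1]
grip_width: 0.0004
```

Run:
```python
from h import *
from bench import eyes
plan(bw(-30,0,83)); plan(bw(8,0,83))
d=eyes.read_camera("side")
cv2.imwrite("pics/side7.png",cv2.resize(d["pixels"][170:250,240:320],None,fx=7.5,fy=7.5,interpolation=cv2.INTER_CUBIC))
```

```text
t 6.175 p [0.3545 0.2045 0.0844] rot [-1.569 -0.    -1.423] F [ 0.7  0.4 -0.1] w 0.0004
dist 0.049 shift [0.0017 0.0037 0.1223] turn [-0.0011 -0.0003  0.0001]
t 6.175 p [0.3545 0.2045 0.0844] rot [-1.569 -0.    -1.423] F [ 0.7  0.4 -0.1] w 0.0004
dist 0.087 shift [0.0017 0.0039 0.2173] turn [-0.0011 -0.0003  0.0001]
```

View pics/side7.png

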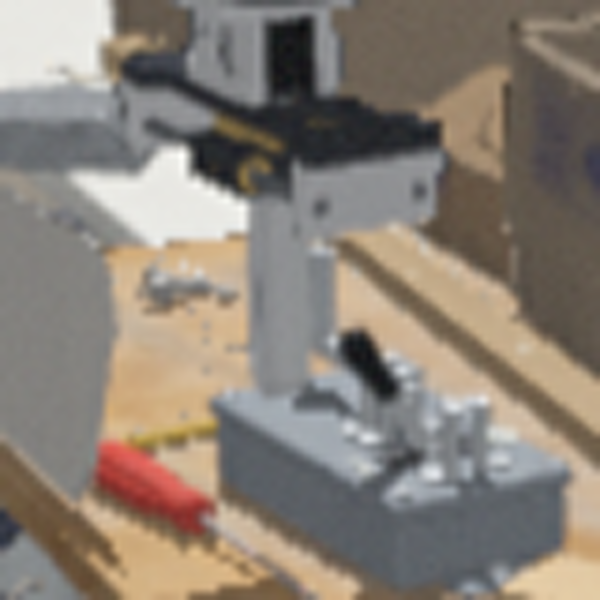

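>>> arm_command([
  [255, 0.002, 0.003, 0.04, 0, 0, 0],
  [255, 0.002, 0.003, 0.08, 0, 0, 0],
  [255, 0.002, 0.003, 0.11, 0, 0, 0],
  [255, 0.002, 0.003, 0.14, 0, 0, 0],
])

```text
time_s: 6.72
tool_pos: [0.4113, 0.2124, 0.0851]
tcp_rot: [-1.566, 0.001, -1.423]
contact_force: [-2.4, 0.0, 0.3]
grip_width: 0.0006
```

Run:
```python
from h import *
from bench import eyes
plan(bw(10,0,83))
d=eyes.read_camera("side")
cv2.imwrite("pics/side8.png",cv2.resize(d["pixels"][170:250,240:320],None,fx=7.5,fy=7.5,interpolation=cv2.INTER_CUBIC))
```

```text
t 6.725 p [0.4113 0.2124 0.0851] rot [-1.566e+00  1.000e-03 -1.423e+00] F [-2.4  0.   0.3] w 0.0006
dist 0.032 shift [0.0003 0.0057 0.0788] turn [-0.0033 -0.0003 -0.0005]
```

View pics/side8.png

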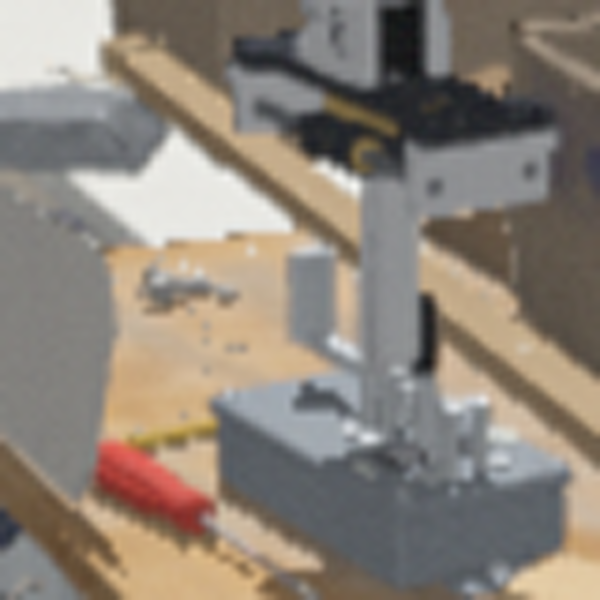

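The lever is upright and pushed from the right side. I'll push on past centre.

>>> arm_command([
  [255, 0, 0, 0.04, 0, 0, 0],
  [255, 0, 0, 0.07, 0, 0, 0],
  [255, 0, 0, 0.085, 0, 0, 0],
  [255, 0, 0, 0.085, 0, 0, 0],
  [255, 0, 0, 0, 0, 0, 0],
])

```text
time_s: 7.4
tool_pos: [0.4125, 0.2124, 0.0848]
tcp_rot: [-1.565, 0.001, -1.424]
contact_force: [-0.6, 0.4, 0.2]
grip_width: 0.0006
```

Run:
```python
from h import *
from bench import eyes
plan(bw(-30,0,180))
d=eyes.read_camera("side")
cv2.imwrite("pics/side9.png",cv2.resize(d["pixels"][170:250,240:320],None,fx=7.5,fy=7.5,interpolation=cv2.INTER_CUBIC))
```

```text
t 7.4 p [0.4125 0.2124 0.0848] rot [-1.565e+00  1.000e-03 -1.424e+00] F [-0.6  0.4  0.2] w 0.0006
dist 0.096 shift [-2.000e-04 -2.383e-01 -2.270e-02] turn [-0.0038 -0.0009 -0.0006]
```

View pics/side9.png

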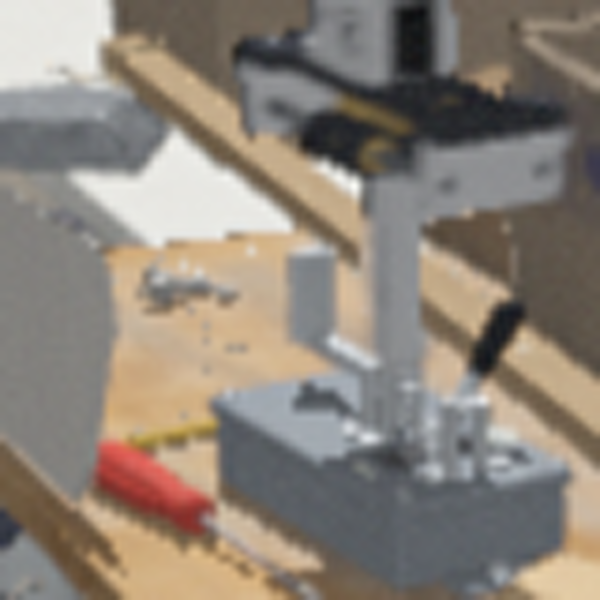

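>>> arm_command([
  [255, 0, -0.12, -0.02, 0, 0, 0],
  [255, 0, -0.25, -0.02, 0, 0, 0],
  [200, 0, -0.25, -0.02, 0, 0, 0],
  [130, 0, -0.25, -0.02, 0, 0, 0],
])

```text
time_s: 7.95
tool_pos: [0.3997, 0.2103, 0.1835]
tcp_rot: [-1.569, 0.0, -1.423]
contact_force: [0.4, 0.7, -0.9]
grip_width: 0.0171
```

Run:
```python
from h import *
plan(bw(0,110,185))
```

```text
t 7.95 p [0.3997 0.2103 0.1835] rot [-1.569  0.    -1.423] F [ 0.4  0.7 -0.9] w 0.0171
dist 0.115 shift [-0.2755 -0.0035  0.0833] turn [-0.0015 -0.0003 -0.0001]
```

>>> arm_command([
  [130, -0.275, 0, 0.083, 0, 0, 0],
  [130, -0.275, 0, 0.083, 0, 0, 0],
  [130, -0.275, 0, 0.083, 0, 0, 0],
  [130, -0.275, 0, 0.083, 0, 0, 0],
])

```text
time_s: 8.45
tool_pos: [0.4157, 0.3233, 0.1823]
tcp_rot: [-1.571, -0.001, -1.423]
contact_force: [-1.2, -0.3, -0.8]
grip_width: 0.0459
```

Run:
```python
from h import *
plan(bw(0,110,88))
```

```text
t 8.45 p [0.4157 0.3233 0.1823] rot [-1.571e+00 -1.000e-03 -1.423e+00] F [-1.2 -0.3 -0.8] w 0.0459
dist 0.094 shift [-0.0023  0.2356  0.0021] turn [ 0.0001 -0.0001  0.0008]
```

>>> arm_command([
  [130, -0.002, 0.1, 0.002, 0, 0, 0],
  [130, -0.002, 0.17, 0.002, 0, 0, 0],
  [130, -0.002, 0.235, 0.002, 0, 0, 0],
  [130, -0.002, 0.235, 0.002, 0, 0, 0],
])

```text
time_s: 8.95
tool_pos: [0.4157, 0.3224, 0.0869]
tcp_rot: [-1.574, -0.003, -1.424]
contact_force: [0.4, 0.1, -0.3]
grip_width: 0.0463
```

>>> arm_command([
  [255, 0, 0, 0, 0, 0, 0],
  [255, 0, 0, 0, 0, 0, 0],
  [255, 0, 0, 0, 0, 0, 0],
  [255, 0, 0, 0, 0, 0, 0],
  [255, 0, 0, 0, 0, 0, 0],
])

```text
time_s: 9.57
tool_pos: [0.4158, 0.3227, 0.0873]
tcp_rot: [-1.573, -0.002, -1.424]
contact_force: [-2.0, 1.1, 4.0]
grip_width: 0.0094
```

Run:
```python
from h import *
plan(bw(0,65,88))
```

```text
t 9.575 p [0.4158 0.3227 0.0873] rot [-1.573 -0.002 -1.424] F [-2.   1.1  4. ] w 0.0094
dist 0.044 shift [ 0.109  -0.0015  0.0021] turn [ 0.0017 -0.0008  0.0015]
```

>>> arm_command([
  [255, 0.04, 0, 0, 0, 0, 0],
  [255, 0.08, 0, 0, 0, 0, 0],
  [255, 0.105, 0, 0, 0, 0, 0],
  [255, 0.114, 0, 0, 0, 0, 0],
  [255, 0.114, 0, 0, 0, 0, 0],
])

```text
time_s: 10.2
tool_pos: [0.4223, 0.2797, 0.0874]
tcp_rot: [-1.572, 0.003, -1.425]
contact_force: [0.2, 26.5, -8.6]
grip_width: 0.0104
```

Run:
```python
from h import *
from bench import eyes
plan(bw(0,65,88))
d=eyes.read_camera("side")
cv2.imwrite("pics/side10.png",cv2.resize(d["pixels"][170:250,240:320],None,fx=7.5,fy=7.5,interpolation=cv2.INTER_CUBIC))
```

```text
t 10.2 p [0.4223 0.2797 0.0874] rot [-1.572  0.003 -1.425] F [ 0.2 26.5 -8.6] w 0.0104
dist 0.001 shift [ 0.0004 -0.0015  0.0018] turn [ 0.0009 -0.0012 -0.0022]
```

View pics/side10.png

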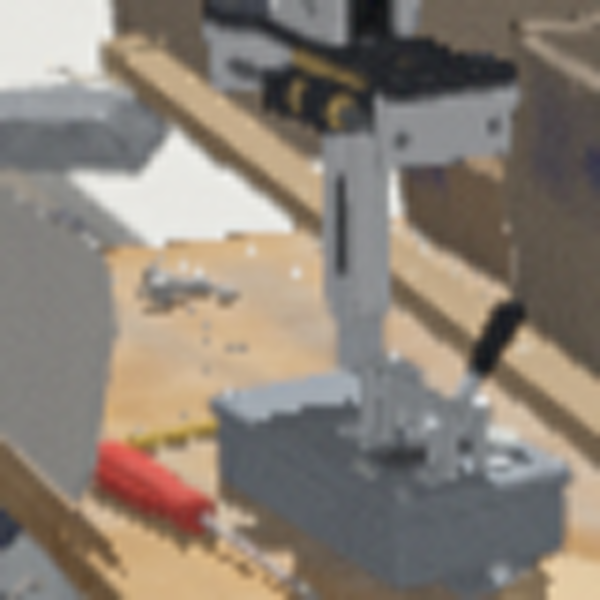

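The bolt is at its home stop: the force rose to 26 N at the same position where I first gripped it. Now I release and retreat.

>>> arm_command([
  [130, 0, 0, 0, 0, 0, 0],
  [130, 0, 0, 0, 0, 0, 0],
  [130, 0, 0, 0, 0, 0, 0],
  [130, 0, -0.12, 0, 0, 0, 0],
  [130, 0, -0.27, 0, 0, 0, 0],
])

```text
time_s: 10.88
tool_pos: [0.422, 0.2787, 0.196]
tcp_rot: [-1.575, 0.002, -1.425]
contact_force: [0.9, -0.6, 0.9]
grip_width: 0.0458
```

>>> arm_command([
  [130, 0.45, -0.1, -0.1, 0, 0, 0],
  [130, 0.45, -0.1, -0.1, 0, 0, 0],
  [130, 0.45, -0.1, -0.1, 0, 0, 0],
  [130, 0.45, -0.1, -0.1, 0, 0, 0],
  [130, 0.45, -0.1, -0.1, 0, 0, 0],
])

```text
time_s: 11.5
tool_pos: [0.4087, 0.0947, 0.2358]
tcp_rot: [-1.575, 0.002, -1.426]
contact_force: [0.5, -0.6, 0.1]
grip_width: 0.0457
```

>>> arm_command([
  [130, 0.5, 0, 0, 0, 0, 0],
  [130, 0.5, 0, 0, 0, 0, 0],
  [130, 0.5, 0, 0, 0, 0, 0],
  [130, 0.5, 0, 0, 0, 0, 0],
  [130, 0.5, 0, 0, 0, 0, 0],
])

```text
time_s: 12.12
tool_pos: [0.4378, -0.1024, 0.2348]
tcp_rot: [-1.576, 0.003, -1.426]
contact_force: [0.1, 0.4, -0.4]
grip_width: 0.0462
```

Run:
```python
from h import *
from bench import eyes
d=eyes.read_camera("side");c=cam(d)
print(((proj(c,[bw(0,65,116),bw(39.5,0,103)])-[240,170]+.5)*7.5-.5).round())
cv2.imwrite("pics/side11.png",cv2.resize(d["pixels"][170:250,240:320],None,fx=7.5,fy=7.5,interpolation=cv2.INTER_CUBIC))
d=eyes.read_camera("top");cv2.imwrite("pics/top11.png",d["pixels"])
a=d["pixels"][200:290,170:310]; cv2.imwrite("pics/top11c.png",cv2.resize(a,None,fx=5.7,fy=5.7,interpolation=cv2.INTER_CUBIC))
```

```text
[[357. 270.]
 [502. 320.]]
```

View pics/side11.png

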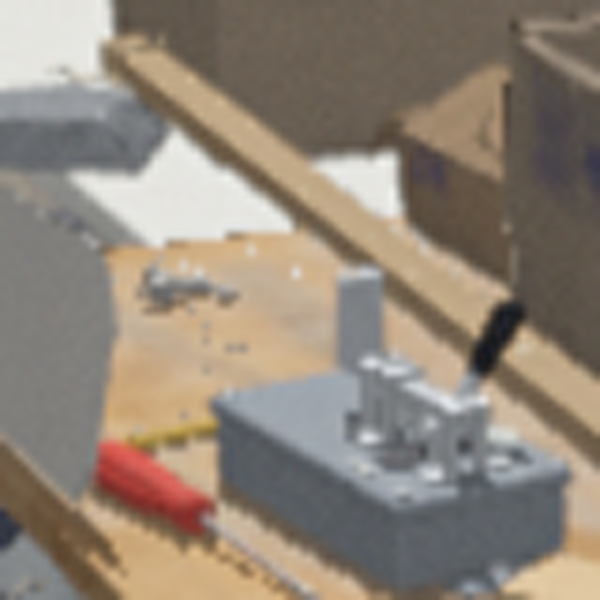

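View pics/top11c.png

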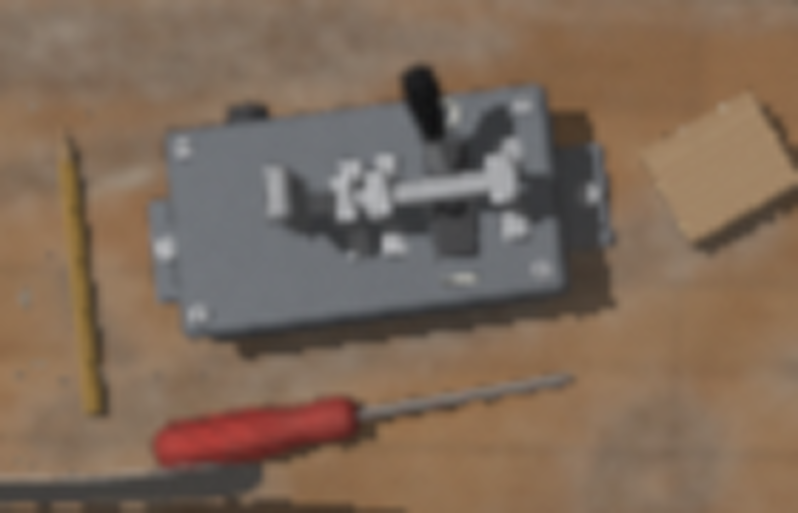

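View pics/top11.png

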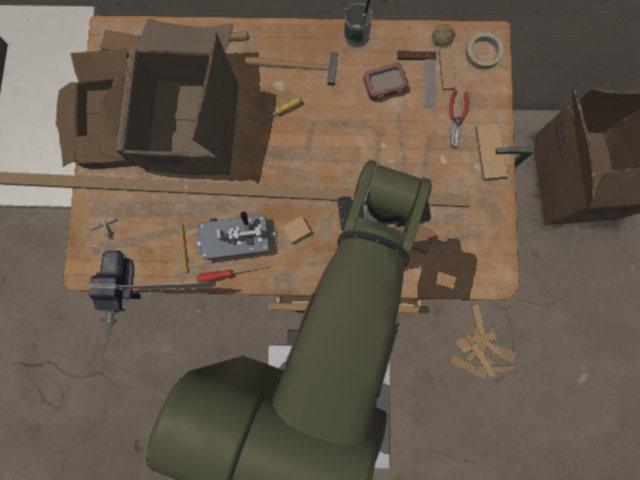

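Run:
```python
import cv2,numpy as np
a=cv2.cvtColor(cv2.imread("pics/top0.png"),6).astype(np.float32);b=cv2.cvtColor(cv2.imread("pics/top11.png"),6).astype(np.float32)
def ecc(x,y,w,h):
    W=np.eye(2,3,dtype=np.float32)
    t=a[y:y+h,x:x+w]; i=b[y:y+h,x:x+w]
    return cv2.findTransformECC(t,i,W,cv2.MOTION_TRANSLATION,(3,200,1e-6))[1][:,2]
print("tab",ecc(212,226,14,16)); print("guides",ecc(226,224,10,22)); print("offcut",ecc(280,210,32,36)); print("screwdr",ecc(194,262,80,20)); print("pencil",ecc(176,218,16,58))
```

```text
tab [0.5431955  0.26442945]
guides [ 0.1807631  -0.17485584]
offcut [-0.01713127  0.00208559]
screwdr [0.01225288 0.01316944]
pencil [0.0024379  0.02365189]
```

```bash
python3 -c "
from bench import job;print(job.finish_job())"
```

```text
the job is handed in; nothing more can be done
None
```

The bench supply is switched off and locked off. I drew the bolt back about 45 mm by its tab, pushed the lever over centre until it snapped down on the ring side, then slid the bolt home and moved the arm clear. The job was handed in at about 12 s of the 48 s allowed; no verdict was reported.

- **Lever:** both final pictures show it leaning to the ring side, within about a pixel of where the off position should appear.
- **Bolt:** it reached its home stop with about 26 N of resistance. The tab is within roughly 1 mm of where it started, if anything slightly further home.
- **Loose things:** the screwdriver, offcut and pencil moved less than 0.03 px between the first and last pictures. I did not check the sanding block, because the arm covered it in the last top view; the arm stayed well above it throughout.
- **Contact:** the wrist read under 1 N after the arm withdrew, and no row-end reading went above about 28 N.

**Disagreement:** in the side camera, the fingertips sat about 23 mm higher than the reported tool position plus `tcp_to_tips` would put them. I went by the pictures and worked about 20 mm lower. The grips and the push came out as expected, which supports that choice.

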